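# Put the tin away in the organiser's hidden drawer

### The job

First press the orange button on the wooden organiser so that its hidden drawer springs open. Then take the red tin out of the blue rack, lay it flat on the desk with its lid upward and let go, take it up again across its width and lay it, lid up, in the open drawer. Push the drawer shut until it catches and stays closed, and leave the other things on the desk where they are.

Things in the scene. Friction and masses are not known exactly. Their poses are not given: they have to be found in the camera images.
- organiser: light wooden desk organiser, fixed, 160 (x) x 164 (y) x 60 mm high with three 6 mm ribs across its top; origin at the centre of its underside, on the desk; its front faces its own -x, towards the robot. The whole front is the flush, handle-less panel of the hidden drawer, which slides out along the organiser's -x.
- button_top (a point): centre of the top of the orange push button (27 mm diameter) on the organiser, 76 mm over the desk at rest. Pressed straight down 8 mm (3 N to start, 5.5 N at the bottom, hard stop there) it frees the drawer, which a spring pushes fully open in about 2 s. The button springs up again.
- drawer (a joint): opening of the hidden drawer in m: 0 closed and latched, 0.130 fully open. A spring pushes it open (4 N when closed, 1 N when open), damped (20 N per m/s). To shut it, push its front in: near the end it takes about 10 N to pass the catch, at 0 it catches (hard stop 3 mm further) and then stays shut.
- latch (a joint): travel of the orange button in m: 0 at rest, 0.008 fully pressed
- drawer_in (a point): centre of the drawer's inner floor, 12 mm over the desk, moves with the drawer; axes as the organiser's. Inside 125 (x) by 140 mm (y); grey side walls 4 mm thick reach 42 mm over the desk. Closed, the roof is about 40 mm over the inner floor. Fully open, all but about 3 mm of the inside stands in front of the organiser.
- drawer_front (a point): centre of the outer face of the drawer's front panel (150 mm wide, 7 to 53 mm over the desk, 8 mm thick), 30 mm over the desk, moves with the drawer; axes as the organiser's. Push here along the organiser's +x to shut the drawer.
- rack: blue upright holder, fixed to the desk: foot plate 80 (x) x 120 (y) x 8 mm with two walls 5 mm thick and 110 mm long along its y, reaching 32 mm over the desk, 27 mm slot between them, open at both ends; origin at the centre of its underside
- tin: closed flat red tin, 62 (its x, -31 to +30) x 95 (y) x 22 mm (z), about 0.1 kg; lid fixed shut; origin at the centre of its underside, z points out of the lid. Starts standing on a long edge in the rack's slot, 8 mm over the desk, x up, lid facing the rack's -x, top about 69 mm over the desk; it may lean a few degrees. It stands on that edge on the desk too, origin then 31 mm up.
- cup: dark grey open tool cup, 78 mm diameter, 96 mm high, stands upright at the back left; origin at the centre of its underside; a bystander
- stapler: blue and black desk stapler, 30 x 136 x 49 mm, back left; origin at the centre of its underside; a bystander
- parts_cabinet: grey steel three-drawer cabinet, fixed, 181 (x) x 185 (y) x 190 mm high, middle of the back of the desk; origin at the centre of its underside; not needed for the job, but it stands between the organiser (right) and the rack (left): go round in front of it. The desk in front of it, between rack and open drawer, is free except for a flat pencil at the front edge.
Not all that is in view belongs to the job. Of the things that look like the tin, the larger one is meant.

How it is judged:
On the way, in this order (a step that is already met when the one before it is completed fails the run):
1. the hidden drawer has sprung open (value of joint drawer above 0.11 m), for 0.1 s.
2. the tin lies flat on the desk, lid up, let go (angle between tin's own z axis and vertical below 0.12 rad and height (world z) of tin below 0.006 m and contact force between the fingers and tin below 0.05 N and linear speed of tin below 0.03 m/s), for 0.2 s.
3. the tin lies in the open drawer, lid up, let go (value of joint drawer above 0.08 m and angle between tin's own z axis and vertical below 0.12 rad and z of tin in the frame of drawer_in between -0.004 and 0.006 m and x of tin in the frame of drawer_in between -0.035 and 0.035 m and y of tin in the frame of drawer_in between -0.042 and 0.042 m and contact force between the fingers and tin below 0.05 N), for 0.2 s.
At the end, for the whole second after the job is handed in: The drawer is latched shut (open less than 5 mm) with the tin lying flat inside it on the drawer floor (within 0.12 rad of level, lid up), at rest (value of joint drawer below 0.005 m and angle between tin's own z axis and vertical below 0.12 rad and z of tin in the frame of drawer_in between -0.004 and 0.006 m and x of tin in the frame of drawer_in between -0.035 and 0.035 m and y of tin in the frame of drawer_in between -0.042 and 0.042 m and linear speed of tin below 0.02 m/s); the robot touches nothing.
It fails at once if the cup or stapler was shifted by more than 30 mm (distance of any of cup, stapler from where it was at the start of the episode above 0.03 m).
It also fails if it takes over 69 s, if anything falls off the work surface, if the arm or the gripper's body presses on something with over 40 N, if the wrist force passes 120 N, or if a joint passes its speed limit or range.

### The arm

A 7-joint arm with a two-finger parallel gripper is mounted at the origin on a cart in front of the work surface, level with it; the furniture and walls round the work are solid. World frame = base frame: x ahead of the robot, y to its left, z up, the work surface at z = 0. Lengths are in m, angles in rad, forces in N, time in s.
With the tool pointing down it reaches from about 0.425 to 0.875 m from the base axis. Payload 4.7 kg.
Tool frame: the origin (TCP) lies midway between the tips of the shut fingers; the grasp point (between the pads) lies 19 mm behind it; z points along the fingers, y is the direction in which the jaws open and shut (so a half turn about z gives the same grasp; the last joint's range is limited). The gripper opens to 87 mm and grips with 3 to 60 N. Pads are 19 mm wide; open, the fingers measure 117 mm over their backs; the gripper's body (75 mm by 190 mm) begins 51 mm behind the grasp point.
Start: joints at [1.142, 0.321, -0.07, 1.45, 0.023, 1.371, -0.057], TCP at [0.278, -0.587, 0.223] pointing down, gripper open.
Joint ranges: [-2.86, 2.86], [-0.3, 2.09], [-1.38, 1.24], [0.06, 2.45], [-1.56, 4.7], [0.09, 2.05], [-2.69, 2.69]. Speed limits (rad/s): [2.57, 2.57, 3.14, 3.14, 3.14, 3.14, 3.14].

### API

Orientations are given as a rotation vector (axis times angle).
In Python, from bench import monitor, eyes, order gives the robot as it stands. The module is installed in compiled form; this text tells all that it offers.
- The arm moves only by the shell command python3 -m pendant 'ROWS' [FORCE]. ROWS is JSON, a list of rows, each a list of 3 entries, a list of its own where there are three numbers: the turn, a rotation vector about the tool's x, y, z in degrees, then the shift along the tool's x, y, z in m, then the gripper command: -1 is fully open, 1 is shut, values between are in proportion. In form: [[[rx, ry, rz], [tx, ty, tz], hand], ...]. A call has 1 to 8 rows; each row shifts and turns the commanded pose from where the row before left it, along the tool's axes as they then stand; what a row does not reach is not made up. A row lasts 1/8 s, in which the tool goes at most 62.5 mm and 10.7 degrees, less where a joint would pass 70% of its speed; a pose out of reach is approached as far as the arm can. A call is refused whole if a number of a shift passes 0.0625 or a number of a turn 10.7, either way. A call with a gripper value outside its range is refused whole. The fingers move at their own pace and stop on an object; FORCE is the grip in N (left out, the last holds). Time passes only in rows, so rows that do not move let the fingers close. It gives the time, the measured TCP pose, the force and the opening at its end, in the units of the state.
- monitor.get_state(): the state, without advancing time (a new reading comes with each control period).
- eyes.get_image(name): name is "side" or "top" or "wrist"; returns a dict with "color" (480x640x3 uint8, red, green, blue), "range_z" (480x640 float32, m along the optical axis (not along the pixel's ray), 0 where there is no reading), "fx", "fy", "cx", "cy" (pixels), "k1" (the pictures are not rectified: a ray, as slopes to the right and down, at radius r is drawn at 1 + k1 r^2 times it, then the intrinsics apply), "world_to_cam" (4x4, takes a point from world to camera coordinates). Camera axes: x right, y up, looking along -z (the intrinsics and any distortion apply to the point x, -y, -z); pixel columns grow to the right and rows downward; lengths in m; the calibration is good to about 2 mm. A picture is of the moment at which its call begins.
- order.close_job(): hands the job in, once; it reports no verdict.
The state is a dict: "time": time; "joint_positions": joint angles; "qd": joint speeds; "joint_torque": joint torques, N m; "position": TCP position; "tool_rot": TCP orientation; "ft_force": force on the tool from outside, world axes, zero at the start; "torque": the same for the moment, N m; "grip_width": opening from 0.0 (shut) to 1.0 (fully open).
Only numpy, scipy, OpenCV 4.12 (cv2) and the standard library are available. Lean on these libraries where they do the work, as an engineer would, in place of code of your own. Each camera call takes 0.05 s, during which the arm holds its last target.

## Working session

There is one attempt and no reset: what is moved stays moved. The work goes in short steps, Python scripts to look and compute and a shell command to move; the robot and the scene stay as the last step left them, time stands still between calls to the robot, and variables do not carry over. Pictures are saved under pics/ and viewed, and the job is handed in when it is done.

```bash
mkdir -p pics; cat > h.py <<'E'
import numpy as np, cv2
from scipy.spatial.transform import Rotation as R
from bench import monitor, eyes, order
def snap(n,f):
    d=eyes.get_image(n); np.savez('last_'+n+'.npz',**d)
    cv2.imwrite('pics/'+f,d['color'][:,:,::-1]); return d
def load(n): return dict(np.load('last_'+n+'.npz'))
def ray(d,u,v):
    K=np.array([[d['fx'],0,d['cx']],[0,d['fy'],d['cy']],[0,0,1.]],float)
    p=cv2.undistortPoints(np.array([[[u,v]]],float),K,np.array([float(d['k1']),0,0,0,0])) [0,0]
    # model: drawn = slope*(1+k1 r^2)
    M=np.linalg.inv(d['world_to_cam'])
    return M[:3,3], M[:3,:3]@np.array([p[0],-p[1],-1.])
def onz(d,u,v,z):
    o,r=ray(d,u,v); return o+r*(z-o[2])/r[2]
def pt(d,u,v):
    o,r=ray(d,u,v); return o+r*d['range_z'][int(v),int(u)]
def st():
    s=monitor.get_state(); print('t',s['time'],'pos',np.round(s['position'],4),'f',np.round(s['ft_force'],2),'w',np.round(s['grip_width'],3),'q',np.round(s['joint_positions'],2))
    print(np.round(R.from_rotvec(s['tool_rot']).as_matrix(),3).tolist()); return s
E
python3 - <<'E'
from h import *
st()
for n in ['top','side','wrist']:
    d=snap(n,n+'0.png'); print(n,d['fx'],d['k1'],np.round(np.linalg.inv(d['world_to_cam'])[:3,3],3))
E
```

```text
t 0.0 pos [ 0.2782 -0.5868  0.2214] f [ 0.44 -0.5  -0.27] w 1.0 q [ 1.14  0.32 -0.07  1.45  0.02  1.37 -0.06]
[[0.904, 0.429, -0.001], [0.429, -0.904, 0.002], [-0.0, -0.002, -1.0]]
top 514.0894019167492 -0.037066413168641926 [0.453 0.077 1.304]
side 484.5679440118482 -0.11947823861363041 [ 1.143 -0.253  1.006]
wrist 349.57846028287946 -0.01426156458302426 [ 0.353 -0.552  0.383]
```

View pics/top0.png

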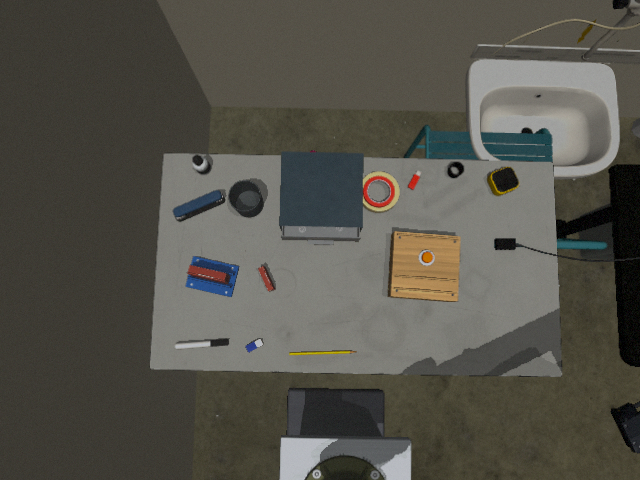

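View pics/side0.png

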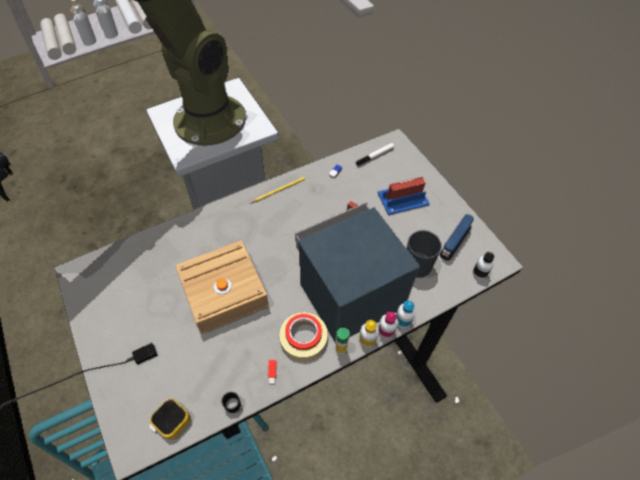

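```bash
cat >> h.py <<'E'
def proj(d,P):
    c=d['world_to_cam']@np.append(P,1); x,y=c[0]/-c[2],-c[1]/-c[2]; s=1+d['k1']*(x*x+y*y)
    return d['fx']*x*s+d['cx'],d['fy']*y*s+d['cy']
E
python3 - <<'E'
from h import *
for n in ['top','side']:
    d=load(n)
    for P in [(0,0,0),(0.278,-0.587,0.223),(0.5,0,0),(0.5,0.2,0)]: print(n,P,proj(d,P))
d=load('top')
print('button',onz(d,427,257,.076),pt(d,427,257))
hsv=cv2.cvtColor(d['color'],cv2.COLOR_RGB2HSV)
def comps(m,n=60):
    k,l,s,c=cv2.connectedComponentsWithStats(m.astype(np.uint8)); 
    for i in range(1,k):
        if s[i,4]>n:
            r=cv2.minAreaRect(np.argwhere(l==i)[:,::-1].astype(np.float32)); print(s[i],c[i].round(1),np.round(r[0],1),np.round(r[1],1),r[2])
H,S,V=[hsv[:,:,i].astype(int) for i in range(3)]
print('orange');comps((H>5)&(H<18)&(S>200)&(V>120),20)
print('red');comps(((H<6)|(H>172))&(S>140)&(V>60))
print('blue');comps((H>100)&(H<125)&(S>140)&(V>60))
print('wood');comps((H>8)&(H<25)&(S>60)&(V>110),500)
im=d['color'][220:320,150:300,::-1]; cv2.imwrite('pics/z1.png',cv2.resize(im,None,fx=5,fy=5,interpolation=cv2.INTER_CUBIC))
im=d['color'][215:315,370:490,::-1]; cv2.imwrite('pics/z2.png',cv2.resize(im,None,fx=5,fy=5,interpolation=cv2.INTER_CUBIC))
d=load('side');im=d['color'][150:250,320:450,::-1]; cv2.imwrite('pics/z3.png',cv2.resize(im,None,fx=5,fy=5,interpolation=cv2.INTER_CUBIC))
E
```

```text
top (0, 0, 0) (np.float64(343.95681352336743), np.float64(502.8193775012189))
top (0.278, -0.587, 0.223) (np.float64(633.9803461871752), np.float64(403.45065936440363))
top (0.5, 0, 0) (np.float64(346.97184576950195), np.float64(294.75705468084107))
top (0.5, 0.2, 0) (np.float64(267.76380974397495), np.float64(293.0712285243819))
side (0, 0, 0) (np.float64(209.11042283404151), np.float64(118.86563537029241))
side (0.278, -0.587, 0.223) (np.float64(-12.675554542229804), np.float64(211.55164957221305))
side (0.5, 0, 0) (np.float64(280.83551670846674), np.float64(237.9214466484298))
side (0.5, 0.2, 0) (np.float64(349.27769759346955), np.float64(208.13619115674996))
button [ 0.59164209 -0.18721302  0.076     ] [ 0.59146881 -0.18688226  0.07753864]
orange
[422 252  10  11  54] [426.6 256.5] [426.5 257. ] [9.2 9.2] 45.0
red
[408 174  12  16  95] [413.3 181.6] [413.3 181.4] [ 6.3 14.8] 26.56505012512207
[363 176  31  31 297] [377.6 192.2] [378. 191.] [30. 30.] 90.0
[188 266  38  16 274] [206.6 272.9] [206.7 273.6] [36.9  9.8] 12.094757080078125
[259 267  14  24 108] [265.2 278.8] [265.3 278.3] [24.2  5.4] 64.98310089111328
blue
[186 257  53  40 911] [213.3 277. ] [212.  276.1] [46.7 31.3] 12.804265975952148
[246 342  11  10  63] [250.8 346.6] [250.8 346.6] [6.3 8.9] 63.43495178222656
wood
[ 391  231   70   71 4119] [425.5 266.2] [425.8 265.9] [68. 66.] 3.8140745162963867
```

View pics/wrist0.png

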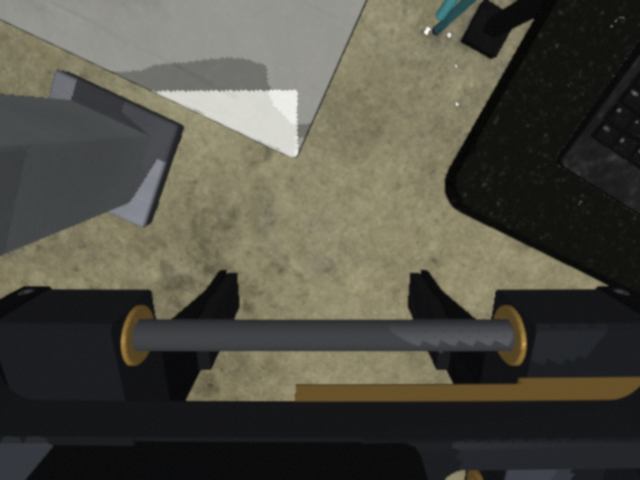

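View zooms.

View pics/z1.png

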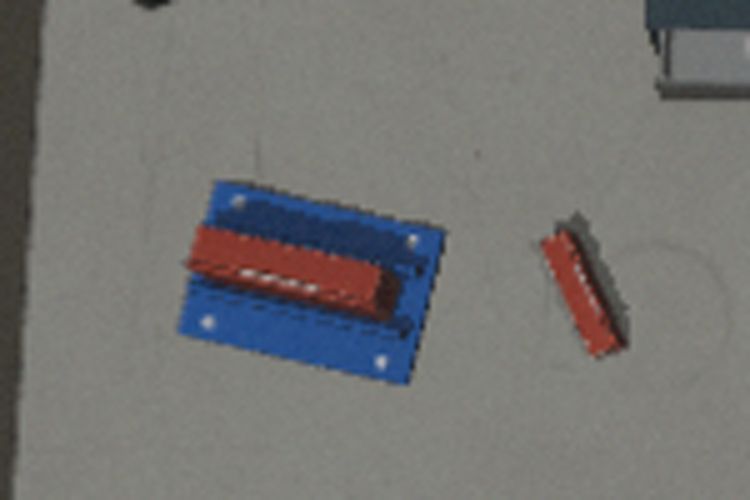

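View pics/z2.png

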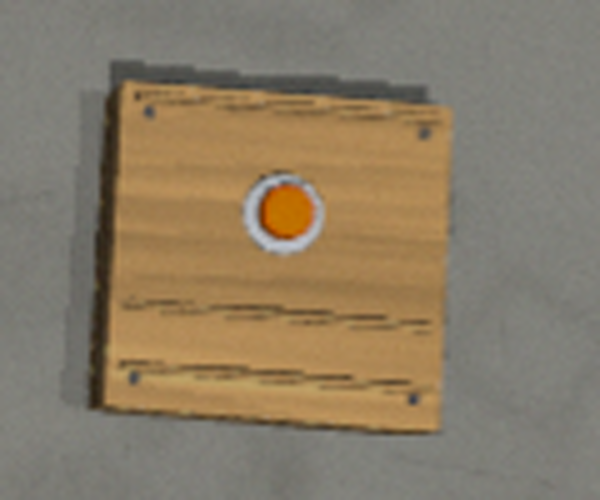

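View pics/z3.png

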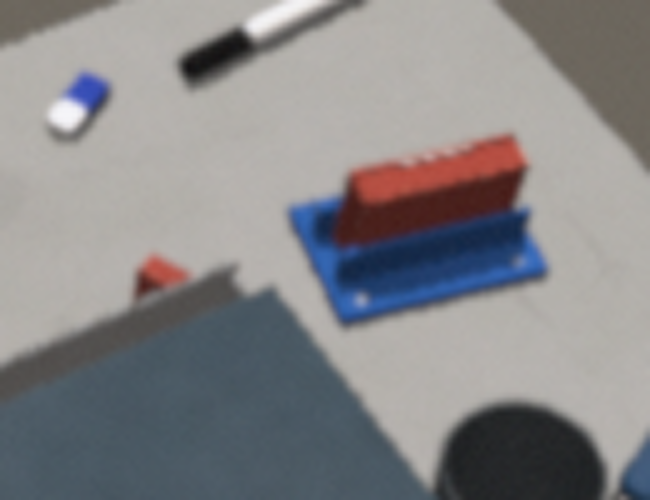

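```bash
python3 - <<'E'
from h import *
d=load('top')
def z2(u,v): return 370+u/5-.4,215+v/5-.4
def z1(u,v): return 150+u/5-.4,220+v/5-.4
for P in [(122,82),(452,107),(440,432),(100,408)]:
    print('org',onz(d,*z2(*P),.06).round(4),pt(d,*z2(*P)).round(3))
for P in [(215,182),(445,230),(408,384),(178,333)]:
    print('rack foot',onz(d,*z1(*P),.008).round(4))
print('tin top')
for P in [(200,227),(385,264),(375,312),(188,262)]:
    print(onz(d,*z1(*P),.069).round(4),pt(d,*z1(*P)).round(3))
print('small')
for P in [(545,240),(568,230),(622,345),(600,358)]: print(pt(d,*z1(*P)).round(3))
for P in [(262,202),(262,280)]: pass
a=onz(d,*z2(285,211),.076); print(a)
s=load('side'); print(onz(s,222.0,286,.076))
E
```

```text
org [ 0.6559 -0.1099  0.06  ] [ 0.656 -0.11   0.06 ]
org [ 0.6471 -0.2727  0.06  ] [ 0.647 -0.272  0.062]
org [ 0.4881 -0.2641  0.06  ] [ 0.49  -0.28   0.001]
org [ 0.4965 -0.0994  0.06  ] [ 0.497 -0.102  0.038]
rack foot [0.589  0.3931 0.008 ]
rack foot [0.5672 0.2753 0.008 ]
rack foot [0.4894 0.2906 0.008 ]
rack foot [0.5123 0.4076 0.008 ]
tin top
[0.5606 0.3843 0.069 ] [0.56  0.384 0.071]
[0.5448 0.2941 0.069 ] [0.547 0.301 0.033]
[0.5217 0.2979 0.069 ] [0.523 0.301 0.05 ]
[0.5436 0.3891 0.069 ] [0.544 0.389 0.068]
small
[ 0.564  0.226 -0.002]
[0.569 0.214 0.001]
[0.511 0.183 0.023]
[0.504 0.194 0.021]
[ 0.59210625 -0.18624902  0.076     ]
[ 0.60170574 -0.18865929  0.076     ]
```

```bash
python3 -m pendant '[[[0,0,8.47],[0,0,0],1],[[0,0,8.47],[0,0,0],1],[[0,0,8.47],[0,0,0],1],[[0,0,0],[0.039,-0.05,0],1],[[0,0,0],[0.039,-0.05,0],1],[[0,0,0],[0.039,-0.05,0],1],[[0,0,0],[0.039,-0.05,0],1],[[0,0,0],[0.039,-0.05,0],1]]' 30; python3 -m pendant '[[[0,0,0],[0.039,-0.05,0.03],1],[[0,0,0],[0.039,-0.05,0.03],1],[[0,0,0],[0.039,-0.05,0.03],1],[[0,0,0],[0,0,0.02],1],[[0,0,0],[0,0,0],1]]'; python3 -c "
from h import *
st()"
```

```text
time: 1.15
position: [0.4717, -0.3393, 0.2224]
tool_rot: [3.141, -0.001, -0.0]
ft_force: [0.4, -0.0, -1.0]
grip_width: 0.17
time: 1.78
position: [0.5733, -0.2076, 0.1201]
tool_rot: [-3.141, 0.001, 0.007]
ft_force: [-0.7, -0.7, 0.5]
grip_width: 0.004
t 1.775 pos [ 0.5733 -0.2076  0.1201] f [-0.69 -0.69  0.47] w 0.004 q [ 0.55  0.32 -0.3   1.67  0.1   1.17 -1.34]
[[1.0, -0.0, -0.005], [-0.0, -1.0, 0.001], [-0.005, -0.001, -1.0]]
```

```bash
python3 -m pendant '[[[0,0,0],[0.019,-0.0206,0],1],[[0,0,0],[0,0,0.02],1],[[0,0,0],[0,0,0.015],1],[[0,0,0],[0,0,0],1]]'; 
```

```text
time: 2.28
position: [0.5916, -0.1884, 0.085]
tool_rot: [-3.141, 0.005, 0.007]
ft_force: [-0.2, -0.2, -0.1]
grip_width: 0.007
```

```bash
python3 -m pendant '[[[0,0,0],[0,0,0.008],1],[[0,0,0],[0,0,0.006],1],[[0,0,0],[0,0,0.004],1],[[0,0,0],[0,0,0],1]]';python3 - <<'E'
from h import *
snap('top','top1.png')
E
```

```text
time: 2.78
position: [0.5944, -0.1876, 0.0698]
tool_rot: [3.141, -0.002, 0.001]
ft_force: [-1.6, -1.6, 4.7]
grip_width: 0.006
```

View pics/top1.png

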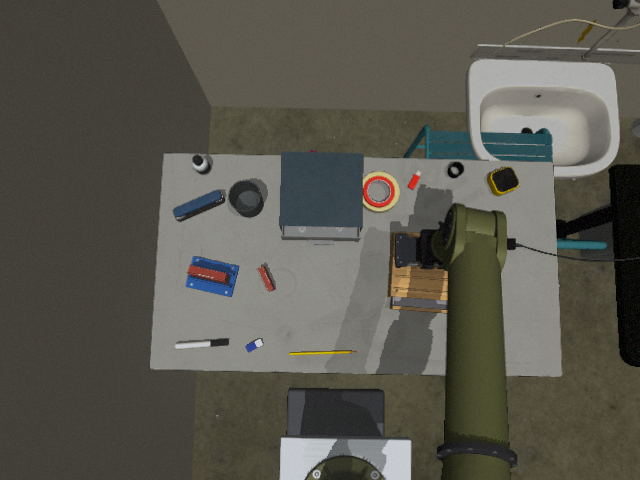

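```bash
python3 -m pendant '[[[0,0,0],[0,0,-0.06],1],[[0,0,0],[0,0,-0.06],1],[[0,0,0],[-0.02,-0.03,-0.05],1],[[0,0,0],[-0.02,-0.05,0],1],[[0,0,0],[-0.02,-0.05,0],1],[[0,0,0],[-0.02,-0.05,0],1],[[0,0,0],[-0.02,-0.05,0],1],[[0,0,0],[-0.02,-0.05,0],1]]'; python3 -c "
from h import *
st(); d=snap('top','top2.png')"
```

```text
time: 3.82
position: [0.4733, 0.0954, 0.2391]
tool_rot: [-3.141, 0.0, -0.0]
ft_force: [0.8, 0.0, 0.2]
grip_width: 0.002
t 3.825 pos [0.4733 0.0954 0.2391] f [0.77 0.   0.16] w 0.002 q [ 0.3  -0.03 -0.53  1.81 -0.01  1.36 -1.81]
[[1.0, -0.0, 0.0], [-0.0, -1.0, 0.0], [0.0, -0.0, -1.0]]
```

View pics/top2.png

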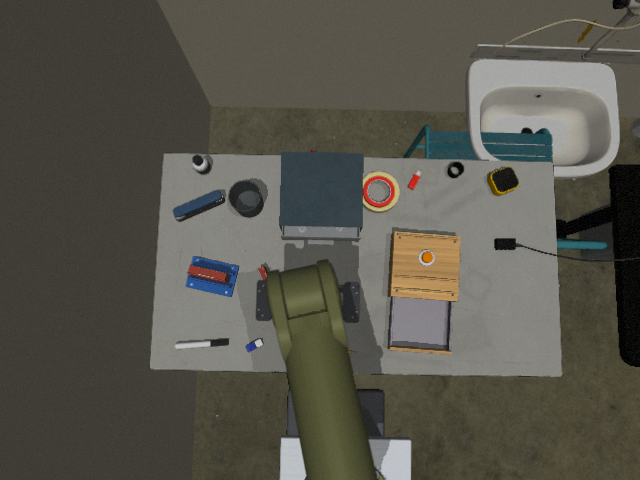

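```bash
python3 -m pendant '[[[0,0,-10],[0,0,0],-0.2],[[0,0,-10],[0,0,0],-0.2],[[0,0,-10],[0,0,0],-0.2],[[0,0,-10],[0,0,0],-0.2],[[0,0,-10],[0,0,0],-0.2],[[0,0,-10],[0,0,0],-0.2],[[0,0,-10],[0,0,0],-0.2],[[0,0,-9.2],[0,0,0],-0.2]]';python3 -m pendant '[[[0,0,0],[0.05,-0.02,0],-0.2],[[0,0,0],[0.05,-0.02,0],-0.2],[[0,0,0],[0.05,-0.02,0],-0.2],[[0,0,0],[0,0,0],-0.2]]'; python3 -c "
from h import *
st(); d=snap('wrist','w1.png')"
```

```text
time: 4.88
position: [0.4742, 0.0936, 0.2389]
tool_rot: [-2.415, -2.009, 0.0]
ft_force: [0.3, 0.5, 0.6]
grip_width: 0.599
time: 5.38
position: [0.4411, 0.2572, 0.2393]
tool_rot: [-2.41, -2.012, -0.002]
ft_force: [-0.1, -0.4, -0.3]
grip_width: 0.596
t 5.375 pos [0.4411 0.2572 0.2393] f [-0.12 -0.36 -0.34] w 0.596 q [ 0.1   0.05 -0.69  1.75  0.03  1.36 -0.78]
[[0.179, 0.984, -0.001], [0.984, -0.179, 0.003], [0.003, -0.001, -1.0]]
```

View pics/w1.png

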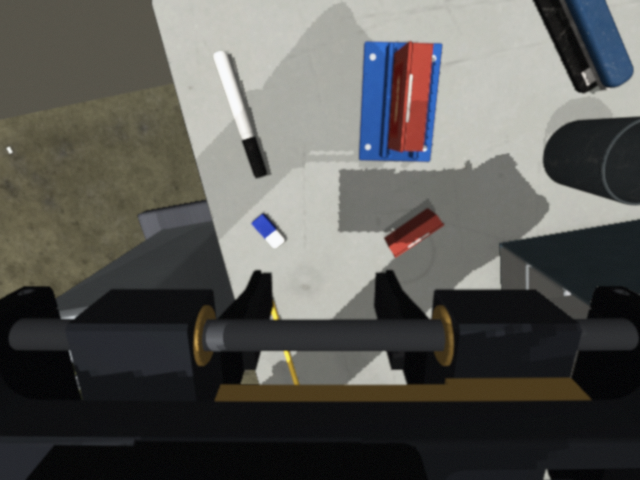

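```bash
python3 - <<'E'
from h import *
d=load('wrist')
im=d['color'][35:170,350:450,::-1]; cv2.imwrite('pics/z4.png',cv2.resize(im,None,fx=4.4,fy=4.4,interpolation=cv2.INTER_CUBIC))
s=load('side');im=s['color'][170:225,370:440,::-1]; cv2.imwrite('pics/z5.png',cv2.resize(im,None,fx=8,fy=8,interpolation=cv2.INTER_CUBIC))
E
```

```text
(no output)
```

View pics/z4.png

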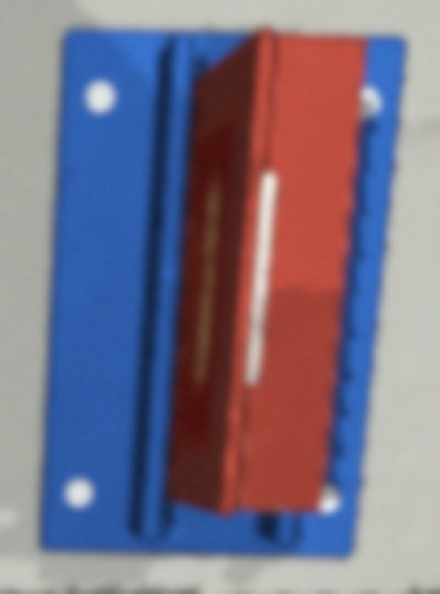

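View pics/z5.png

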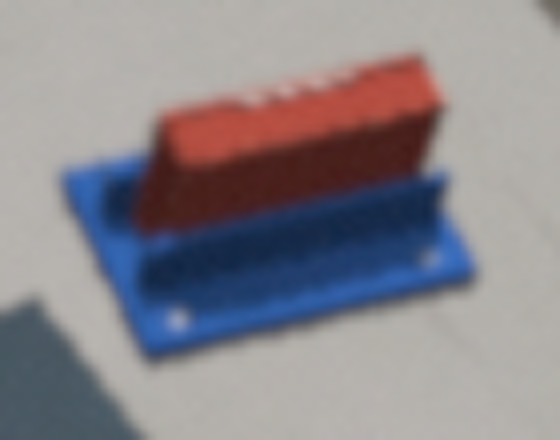

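```bash
python3 - <<'E'
from h import *
d=load('wrist')
hsv=cv2.cvtColor(d['color'],cv2.COLOR_RGB2HSV);H,S,V=[hsv[:,:,i].astype(int) for i in range(3)]
m=((H<8)|(H>172))&(S>120); m[:35]=0;m[170:]=0;m[:,:350]=0;m[:,450:]=0
P=np.array([pt(d,u,v) for v,u in np.argwhere(m)])
print(len(P),np.percentile(P[:,2],[5,50,95,99]))
T=P[(P[:,2]>.064)&(P[:,2]<.075)]
r=cv2.minAreaRect((T[:,:2]*1000).astype(np.float32)); print(r, len(T))
e1=np.array([.984,-.179]);e2=np.array([.179,.984])
a=T[:,:2]@e1;b=T[:,:2]@e2; print(np.percentile(a,[1,50,99]),np.percentile(b,[1,99]))
for lo in (.03,.045,.055,.062):
  q=P[(P[:,2]>lo)&(P[:,2]<lo+.008)]; print(lo, len(q), np.percentile(q[:,:2]@e1,[1,5,10,50]).round(4))
A,_,_,_=np.linalg.lstsq(np.c_[T[:,:2],np.ones(len(T))],T[:,2],rcond=None);print('plane',A)
t=load('top')
print('cab front',[pt(t,u,v).round(3) for u,v in [(290,236),(320,236),(350,236),(320,242),(320,232),(285,238)]])
# drawer
print('dr', [pt(t,u,v).round(3) for u,v in [(391,350),(420,351),(450,351)]])
E
```

```text
3452 [0.02856407 0.06616952 0.06862639 0.06977814]
((542.015869140625, 343.89630126953125), (91.34359741210938, 22.879493713378906), 78.47789764404297) 2378
[0.46057771 0.4724279  0.48275785] [0.39088787 0.47962647]
0.03 189 [0.4582 0.4583 0.4585 0.4591]
0.045 170 [0.4592 0.4594 0.4595 0.4599]
0.055 253 [0.4594 0.4598 0.46   0.4607]
0.062 2434 [0.4605 0.461  0.4617 0.4722]
plane [-0.07696666  0.01410712  0.10369025]
cab front [array([0.619, 0.138, 0.189]), array([0.62 , 0.072, 0.189]), array([0.631, 0.002, 0.128]), array([0.613, 0.072, 0.146]), array([0.639, 0.072, 0.128]), array([0.619, 0.151, 0.155])]
dr [array([ 0.365, -0.111,  0.004]), array([ 0.368, -0.173,  0.054]), array([ 0.368, -0.247,  0.049])]
```

```bash
python3 -m pendant '[[[0,0,0],[0.035,0.028,0.03],-0.2],[[0,0,0],[0.035,0.028,0.03],-0.2],[[0,0,0],[0.034,0.0277,0.03],-0.2],[[0,0,1.2],[0,0,0.02],-0.2],[[0,0,0],[0,0,0],-0.2],[[0,0,0],[0,0,0],-0.2]]' 15; python3 -c "
from h import *
s=st(); d=snap('wrist','w2.png')
p=np.array([.542,.3445,.038])-s['position']; print(R.from_rotvec(s['tool_rot']).as_matrix().T@p)"
```

```text
time: 6.18
position: [0.5457, 0.3374, 0.1308]
tool_rot: [2.442, 1.975, 0.002]
ft_force: [0.0, -0.8, -0.4]
grip_width: 0.597
t 6.175 pos [0.5457 0.3374 0.1308] f [ 0.03 -0.77 -0.42] w 0.597 q [-0.07  0.44 -0.68  1.57  0.29  1.23 -1.01]
[[0.209, 0.978, 0.002], [0.978, -0.209, -0.0], [0.0, 0.002, -1.0]]
[ 0.00615635 -0.00533285  0.09283147]
```

View pics/w2.png

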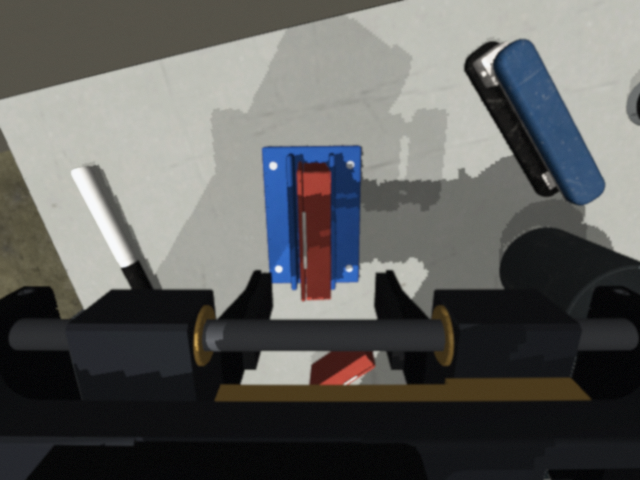

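```bash
python3 -m pendant '[[[0,0,0],[0.006,-0.005,0.03],-0.2],[[0,0,0],[0,0,0.03],-0.2],[[0,0,0],[0,0,0.033],-0.2],[[0,0,0],[0,0,0],-0.2],[[0,0,0],[0,0,0],-0.2]]' 15; python3 -c "
from h import *
s=st(); d=snap('wrist','w3.png')"
```

```text
time: 6.85
position: [0.5429, 0.3456, 0.0388]
tool_rot: [2.442, 1.975, 0.005]
ft_force: [-0.0, -0.5, -0.3]
grip_width: 0.603
t 6.85 pos [0.5429 0.3456 0.0388] f [-0.03 -0.5  -0.28] w 0.603 q [-0.11  0.54 -0.65  1.65  0.36  1.08 -1.07]
[[0.209, 0.978, 0.003], [0.978, -0.209, 0.001], [0.002, 0.003, -1.0]]
```

View pics/w3.png

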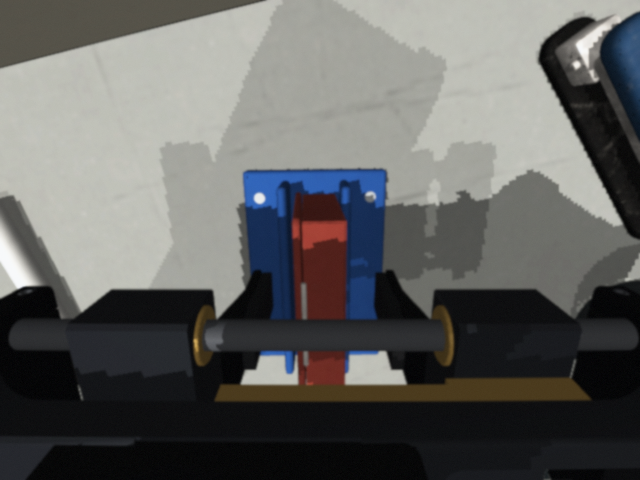

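Tin (columns 294–347) sits between the jaws (≈270–375), centred on 320. Close and lift.

```bash
python3 -m pendant '[[[0,0,0],[0,0,0],1],[[0,0,0],[0,0,0],1],[[0,0,0],[0,0,0],1],[[0,0,0],[0,0,0],1]]' 20; python3 -m pendant '[[[0,0,0],[0,0,-0.02],1],[[0,0,0],[0,0,-0.03],1],[[0,0,0],[0,0,-0.03],1],[[0,0,0],[0,0,-0.03],1],[[0,0,0],[0,0,0],1]]';python3 -c "
from h import *
s=st(); d=snap('wrist','w4.png'); snap('side','s4.png')"
```

```text
time: 7.4
position: [0.5411, 0.3453, 0.0361]
tool_rot: [-2.441, -1.976, 0.002]
ft_force: [-0.9, 0.2, -0.6]
grip_width: 0.261
time: 8.02
position: [0.5435, 0.3467, 0.1506]
tool_rot: [2.441, 1.975, 0.011]
ft_force: [-0.3, 1.2, -1.5]
grip_width: 0.261
t 8.025 pos [0.5435 0.3467 0.1506] f [-0.32  1.22 -1.49] w 0.261 q [-0.08  0.43 -0.69  1.54  0.28  1.26 -1.02]
[[0.209, 0.978, 0.006], [0.978, -0.209, 0.003], [0.005, 0.005, -1.0]]
```

View pics/w4.png

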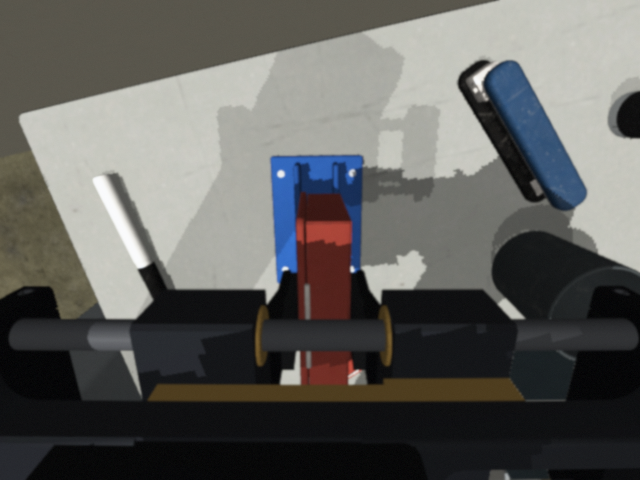

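View pics/s4.png

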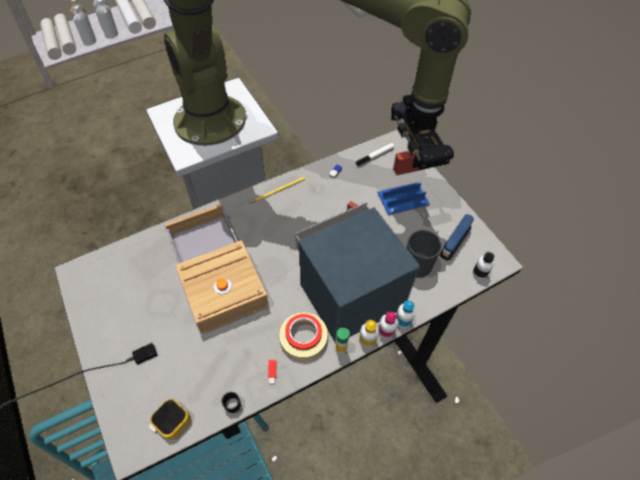

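```bash
python3 -m pendant '[[[0,0,0],[-0.03,-0.0025,0],1],[[0,0,0],[-0.045,-0.0025,0],1],[[0,0,0],[-0.05,-0.0025,0],1],[[0,0,0],[-0.05,-0.0025,0],1],[[0,0,0],[-0.05,-0.0025,0.02],1],[[0,0,0],[-0.05,-0.0025,0.02],1],[[0,0,0],[-0.032,0,0.02],1],[[0,0,0],[0,0,0],1]]' ; python3 -m pendant '[[[0,0,0],[0,0,0.02],1],[[0,0,0],[0,0,0.02],1],[[0,0,0],[0,0,0],1]]';python3 -c "
from h import *
s=st()"
```

```text
time: 9.12
position: [0.4602, 0.0446, 0.0837]
tool_rot: [-2.445, -1.968, 0.009]
ft_force: [0.5, -0.7, 0.2]
grip_width: 0.263
time: 9.5
position: [0.4616, 0.049, 0.045]
tool_rot: [-2.438, -1.976, 0.004]
ft_force: [-0.1, -0.1, -0.9]
grip_width: 0.259
t 9.5 pos [0.4616 0.049  0.045 ] f [-0.14 -0.1  -0.93] w 0.259 q [ 0.4   0.14 -0.59  2.07  0.1   0.95 -0.45]
[[0.207, 0.978, -0.004], [0.978, -0.207, 0.001], [0.0, -0.004, -1.0]]
```

```bash
python3 -m pendant '[[[0,0,0],[0,0,0.01],1],[[0,0,0],[0,0,0.004],1],[[0,0,0],[0,0,0],1]]'; python3 -m pendant '[[[0,0,0],[0,0,0.002],1],[[0,0,0],[0,0,0],1]]'; python3 -m pendant '[[[0,0,0],[0,0,0.002],1],[[0,0,0],[0,0,0],1]]'
```

```text
time: 9.88
position: [0.463, 0.0481, 0.0323]
tool_rot: [-2.442, -1.976, 0.0]
ft_force: [-0.1, 0.7, -0.4]
grip_width: 0.264
time: 10.12
position: [0.4631, 0.0479, 0.0304]
tool_rot: [2.442, 1.976, 0.0]
ft_force: [-0.4, 0.5, -0.4]
grip_width: 0.261
time: 10.38
position: [0.463, 0.0479, 0.0282]
tool_rot: [-2.442, -1.976, 0.0]
ft_force: [0.4, 0.5, -2.0]
grip_width: 0.264
```

```bash
python3 -m pendant '[[[0,0,0],[0,0,0.001],1],[[0,0,0],[0,0,0],1]]'; python3 -m pendant '[[[0,0,0],[0,0,0.001],1],[[0,0,0],[0,0,0],1]]'
```

```text
time: 10.62
position: [0.4633, 0.0479, 0.0279]
tool_rot: [2.442, 1.976, -0.0]
ft_force: [-1.9, -0.3, 4.7]
grip_width: 0.263
time: 10.88
position: [0.4634, 0.0479, 0.0278]
tool_rot: [2.442, 1.976, -0.001]
ft_force: [-4.3, -1.9, 12.4]
grip_width: 0.265
```

```bash
python3 -m pendant '[[[0,0,0],[0,0,-0.0015],1],[[0,0,0],[0,0,0],0.3],[[0,0,0],[0,0,0],0.1],[[0,0,0],[0,0,0],-0.1],[[0,0,0],[0,0,0],-0.1],[[0,0,0],[0,0,-0.03],-0.1],[[0,0,0],[0,0,-0.04],-0.1],[[0,0,0],[0,0,0],-0.1]]'; python3 -c "
from h import *
s=st(); d=snap('wrist','w5.png'); snap('top','t5.png')"
```

```text
time: 11.88
position: [0.4657, 0.0482, 0.1007]
tool_rot: [2.439, 1.973, 0.007]
ft_force: [0.6, -0.6, -0.6]
grip_width: 0.552
t 11.875 pos [0.4657 0.0482 0.1007] f [ 0.59 -0.59 -0.64] w 0.552 q [ 0.42  0.06 -0.59  2.02  0.04  1.06 -0.4 ]
[[0.209, 0.978, 0.006], [0.978, -0.209, -0.0], [0.001, 0.006, -1.0]]
```

View pics/w5.png

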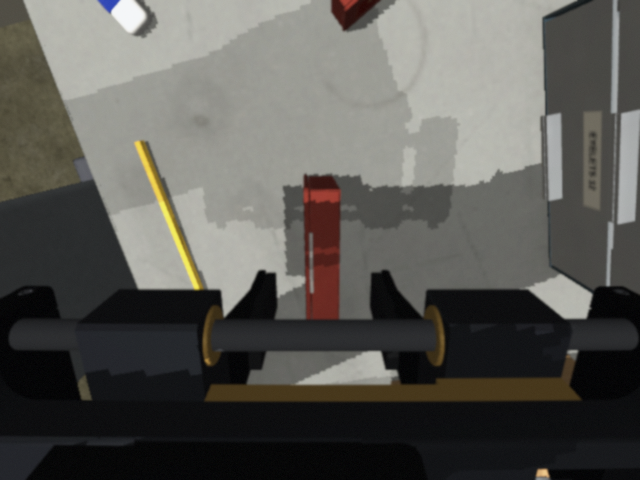

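```bash
python3 -m pendant '[[[0,0,0],[0,-0.018,0],1],[[0,0,0],[0,-0.018,0],1],[[0,0,0],[0,0,0],1],[[0,0,0],[0,0,0],1],[[0,0,0],[0,0,0.02],1],[[0,0,0],[0,0,0.02],1],[[0,0,0],[0,0,0.014],1],[[0,0,0],[0,0,0],1]]'; python3 -c "
from h import *
s=st(); d=snap('wrist','w6.png')"
```

```text
time: 12.98
position: [0.4272, 0.0555, 0.0428]
tool_rot: [-2.441, -1.975, 0.002]
ft_force: [-0.2, 0.5, -0.5]
grip_width: 0.003
t 12.975 pos [0.4272 0.0555 0.0428] f [-0.16  0.49 -0.53] w 0.003 q [ 0.41  0.07 -0.61  2.15  0.05  0.94 -0.44]
[[0.209, 0.978, -0.002], [0.978, -0.209, 0.001], [0.0, -0.003, -1.0]]
```

View pics/w6.png

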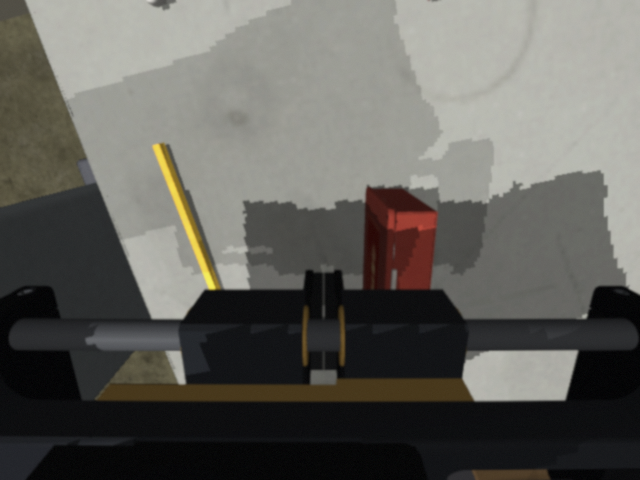

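```bash
python3 -m pendant '[[[0,0,0],[0,0.008,0],1],[[0,0,0],[0,0.006,0],1],[[0,0,0],[0,0.006,0],1],[[0,0,0],[0,0.006,0],1],[[0,0,0],[0,0.006,0],1],[[0,0,0],[0,0.006,0],1]]'; python3 -c "
from h import *
s=st(); d=snap('wrist','w7.png')"
```

```text
time: 13.78
position: [0.4655, 0.0474, 0.0438]
tool_rot: [2.442, 1.976, -0.0]
ft_force: [-0.2, -0.0, 0.3]
grip_width: 0.003
t 13.775 pos [0.4655 0.0474 0.0438] f [-0.19 -0.01  0.27] w 0.003 q [ 0.41  0.15 -0.59  2.07  0.1   0.95 -0.45]
[[0.209, 0.978, 0.0], [0.978, -0.209, -0.0], [-0.0, 0.0, -1.0]]
```

View pics/w7.png

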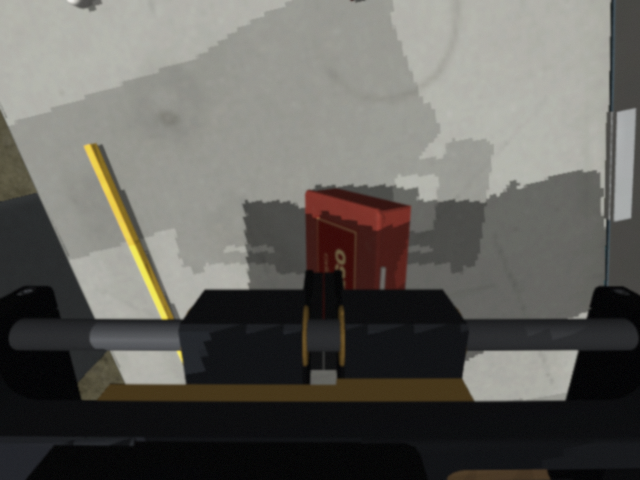

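Tipping as planned, lid face with gold print turning up. Continue.

```bash
python3 -m pendant '[[[0,0,0],[0,0.006,0],1],[[0,0,0],[0,0.006,0],1],[[0,0,0],[0,0.006,0],1],[[0,0,0],[0,0,0],1]]'; python3 -c "
from h import *
s=st(); d=snap('wrist','w8.png')"
```

```text
time: 14.32
position: [0.4831, 0.0437, 0.0438]
tool_rot: [-2.442, -1.976, -0.0]
ft_force: [-0.1, -0.5, -0.9]
grip_width: 0.007
t 14.325 pos [0.4831 0.0437 0.0438] f [-0.11 -0.54 -0.85] w 0.007 q [ 0.4   0.19 -0.59  2.03  0.13  0.96 -0.46]
[[0.209, 0.978, 0.0], [0.978, -0.209, 0.0], [0.0, 0.0, -1.0]]
```

View pics/w8.png

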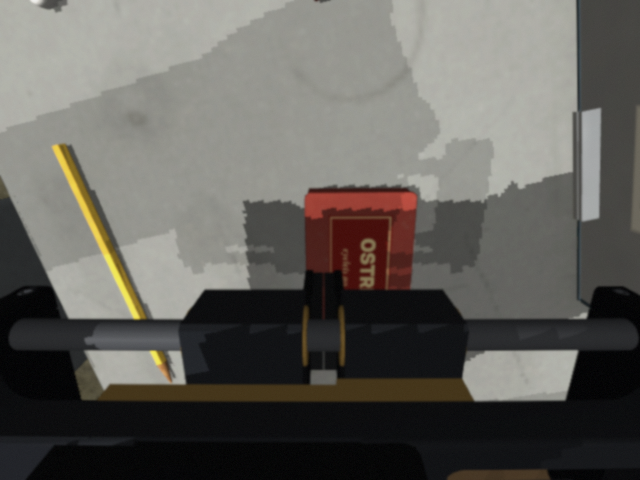

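```bash
python3 -m pendant '[[[0,0,0],[0,0,-0.04],-1],[[0,0,0],[0,0,-0.05],-1],[[0,0,0],[-0.04,0.01,0],-1],[[0,0,0],[-0.04,0.01,0],-1],[[0,0,0],[0,0,0],-1]]'; python3 - <<'E'
from h import *
s=st(); d=snap('wrist','w9.png')
hsv=cv2.cvtColor(d['color'],cv2.COLOR_RGB2HSV);H,S,V=[hsv[:,:,i].astype(int) for i in range(3)]
m=(((H<8)|(H>172))&(S>120)); m[300:]=0
k,l,st_,c=cv2.connectedComponentsWithStats(m.astype(np.uint8))
for i in range(1,k):
    if st_[i,4]<300: continue
    P=np.array([pt(d,u,v) for v,u in np.argwhere(l==i)])
    T=P[(P[:,2]>.016)&(P[:,2]<.03)]; print(st_[i],np.percentile(P[:,2],[2,50,98]))
    if len(T)>50: print(cv2.minAreaRect((T[:,:2]*1000).astype(np.float32)))
E
```

```text
time: 15.0
position: [0.4851, -0.0423, 0.1338]
tool_rot: [2.447, 1.968, -0.002]
ft_force: [0.0, 0.8, 0.2]
grip_width: 0.493
t 15.0 pos [ 0.4851 -0.0423  0.1338] f [0.05 0.75 0.22] w 0.493 q [ 0.53  0.07 -0.52  1.94  0.04  1.14 -0.21]
[[0.214, 0.977, -0.0], [0.977, -0.214, -0.001], [-0.001, -0.0, -1.0]]
[ 281   52   84  132 9281] [0.02086754 0.02240518 0.02406645]
((503.9725646972656, 38.307647705078125), (93.73783874511719, 59.945369720458984), 78.1910629272461)
[620 193  20  43 659] [0.02751029 0.03563253 0.03852478]
((722.3467407226562, -78.1805191040039), (3.8222451210021973, 29.81659698486328), 6.974222183227539)
```

View pics/w9.png

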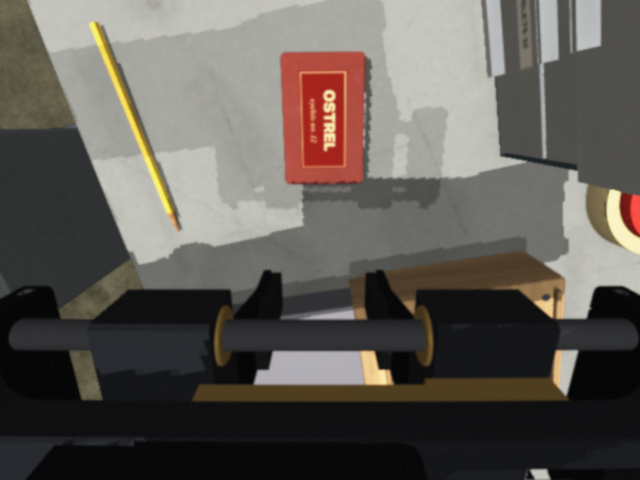

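```bash
python3 - <<'E'
from h import *
for n in ['wrist','top']:
    d=load(n); P=[]
    for v in range(0,480,2):
        for u in range(0,640,2):
            if d['range_z'][v,u]>0: P.append(pt(d,u,v))
    P=np.array(P)
    m=(P[:,1]>-.06)&(P[:,1]<.17)&(P[:,0]>.57)&(P[:,0]<.7)&(P[:,2]>.06)&(P[:,2]<.25)
    Q=P[m]; print(n,len(Q))
    for lo in np.arange(.06,.2,.02):
        q=Q[(Q[:,2]>=lo)&(Q[:,2]<lo+.02)]
        if len(q)>3: print(lo.round(2),len(q),np.percentile(q[:,0],[0,2,10,50]).round(3))
s=st(); p=np.array([.504-.978*.006,.0383+.006*.21,.06])-s['position']; print((R.from_rotvec(s['tool_rot']).as_matrix().T@p).round(4))
E
```

```text
wrist 4932
0.06 628 [0.629 0.63  0.631 0.64 ]
0.08 855 [0.629 0.63  0.633 0.64 ]
0.12 821 [0.607 0.608 0.609 0.618]
0.14 2215 [0.607 0.609 0.614 0.618]
0.16 101 [0.617 0.617 0.617 0.618]
0.2 312 [0.57  0.57  0.57  0.571]
top 847
0.12 191 [0.609 0.61  0.631 0.64 ]
0.14 52 [0.609 0.609 0.613 0.618]
0.16 35 [0.618 0.618 0.618 0.619]
0.18 569 [0.619 0.62  0.645 0.669]
t 15.05 pos [ 0.4851 -0.0398  0.1337] f [ 0.41  1.04 -0.39] w 0.537 q [ 0.53  0.07 -0.52  1.94  0.04  1.14 -0.21]
[[0.212, 0.977, -0.0], [0.977, -0.212, 0.0], [-0.0, -0.0, -1.0]]
[ 0.0803 -0.0041  0.0737]
```

```bash
python3 -m pendant '[[[0,0,0],[0.04,-0.003,0],-1],[[0,0,0],[0.04,-0.003,0.01],-1],[[0,0,-0.5],[0,0,0.03],-1],[[0,0,0],[0,0,0.03],-1],[[0,0,0],[0,0,0],-1],[[0,0,0],[0,0,0],-1]]'; python3 -c "
from h import *
s=st(); d=snap('wrist','w10.png')
p=np.array([.504-.978*.008,.0383+.008*.21,.004])-s['position']; print((R.from_rotvec(s['tool_rot']).as_matrix().T@p).round(4))"
```

```text
time: 15.8
position: [0.4969, 0.0418, 0.0648]
tool_rot: [2.432, 1.988, 0.002]
ft_force: [-0.4, -0.0, 0.6]
grip_width: 0.995
t 15.8 pos [0.4969 0.0418 0.0648] f [-0.4  -0.03  0.57] w 0.995 q [ 0.41  0.19 -0.59  1.98  0.12  1.   -0.44]
[[0.199, 0.98, 0.001], [0.98, -0.199, 0.0], [0.001, 0.001, -1.0]]
[-0.002  -0.0004  0.0608]
```

View pics/w10.png

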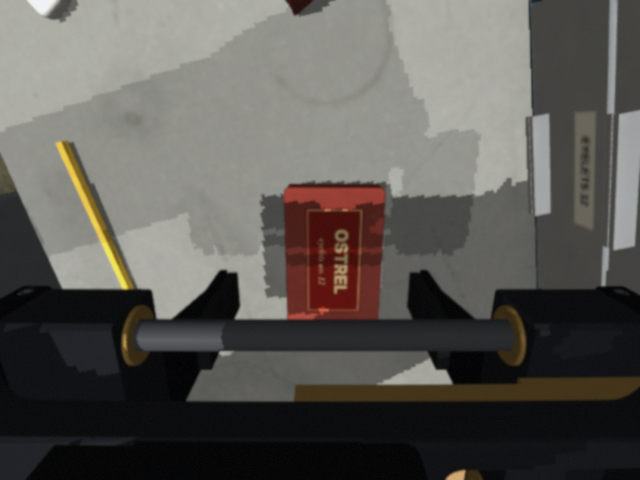

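```bash
python3 -m pendant '[[[0,0,0],[-0.002,0,0.025],-1],[[0,0,0],[0,0,0.02],-1],[[0,0,0],[0,0,0.012],-1],[[0,0,0],[0,0,0],-1]]' 25; python3 -m pendant '[[[0,0,0],[0,0,0.003],-1],[[0,0,0],[0,0,0],-1]]'
```

```text
time: 16.35
position: [0.4959, 0.039, 0.0069]
tool_rot: [-2.433, -1.987, 0.0]
ft_force: [0.5, 0.6, 0.1]
grip_width: 0.999
time: 16.6
position: [0.4964, 0.0389, 0.0044]
tool_rot: [2.433, 1.986, 0.001]
ft_force: [-0.3, 0.3, 0.1]
grip_width: 0.997
```

```bash
python3 -m pendant '[[[0,0,0],[0,0,0],0.2],[[0,0,0],[0,0,0],0.4],[[0,0,0],[0,0,0],1],[[0,0,0],[0,0,0],1],[[0,0,0],[0,0,0],1],[[0,0,0],[0,0,-0.02],1],[[0,0,0],[0,0,-0.04],1],[[0,0,0],[0,0,0],1]]' 25; python3 -c "
from h import *
s=st(); d=snap('wrist','w11.png')"
```

```text
time: 17.6
position: [0.498, 0.0392, 0.0664]
tool_rot: [2.431, 1.985, 0.006]
ft_force: [0.7, 0.2, -0.5]
grip_width: 0.697
t 17.6 pos [0.498  0.0392 0.0664] f [ 0.68  0.24 -0.48] w 0.697 q [ 0.42  0.18 -0.59  1.98  0.12  1.   -0.43]
[[0.2, 0.98, 0.005], [0.98, -0.2, -0.0], [0.001, 0.005, -1.0]]
```

View pics/w11.png

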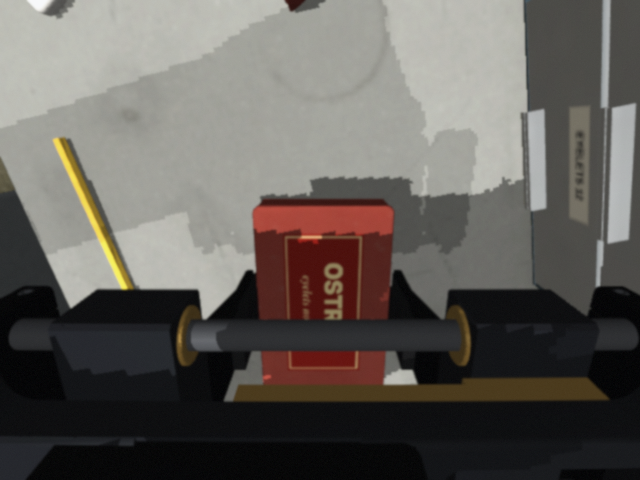

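```bash
python3 -m pendant '[[[0,0,0],[-0.02,-0.02,-0.03],1],[[0,0,0],[-0.02,-0.02,-0.03],1],[[0,0,10.2],[0,0,0],1],[[0,0,10.2],[0,0,0],1],[[0,0,10.2],[0,0,0],1],[[0,0,10.2],[0,0,0],1],[[0,0,10.2],[0,0,0],1],[[0,0,10.2],[0,0,0],1]]';python3 -m pendant '[[[0,0,10.2],[0,0,0],1],[[0,0,10.2],[0,0,0],1],[[0,0,0],[0,0,0],1],[[0,0,0],[0,0,0],1]]'; python3 - <<'E'
from h import *
s=st(); d=snap('top','t12.png')
im=d['color'][220:370,370:480,::-1]; cv2.imwrite('pics/z6.png',cv2.resize(im,None,fx=4,fy=4,interpolation=cv2.INTER_CUBIC))
p=np.array([.4327,-.1787,.1])-s['position']; print((R.from_rotvec(s['tool_rot']).as_matrix().T@p).round(4))
E
```

```text
time: 18.65
position: [0.4474, 0.0077, 0.1222]
tool_rot: [-3.107, -0.462, 0.005]
ft_force: [0.8, -0.1, -0.4]
grip_width: 0.693
time: 19.15
position: [0.4481, 0.0077, 0.1231]
tool_rot: [-3.14, 0.081, 0.003]
ft_force: [0.7, -1.1, -0.6]
grip_width: 0.695
t 19.15 pos [0.4481 0.0077 0.1231] f [ 0.73 -1.05 -0.59] w 0.695 q [ 0.52 -0.01 -0.59  2.03 -0.01  1.12 -1.69]
[[0.999, -0.052, -0.002], [-0.052, -0.999, 0.0], [-0.002, -0.0, -1.0]]
[-0.0057  0.187   0.0231]
```

View pics/z6.png

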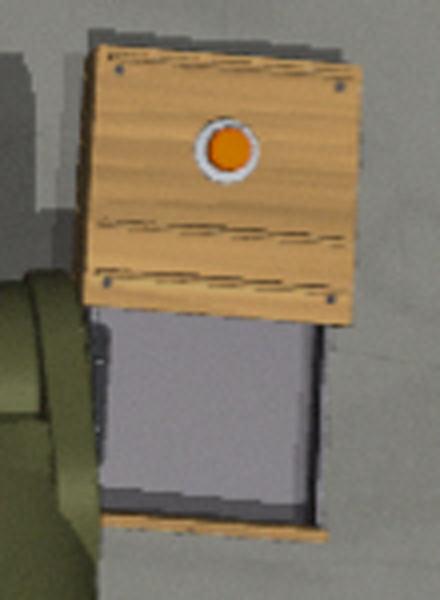

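```bash
python3 - <<'E'
from h import *
d=load('top')
f=lambda u,v:(370+u/4-.4,220+v/4-.4)
for n,P,z in [('front R top',(327,541),.053),('panel inner R',(312,525),.053),('wallR top inner',(314,430),.042),('wallR outer',(323,430),.042),('front mid outer',(220,534),.053),('wallL inner',(103,430),.042)]:
    print(n,onz(d,*f(*P),z).round(4),pt(d,*f(*P)).round(3))
a=np.deg2rad(-3.2)
for x,y in [(-.21,-.075),(-.139,-.07),(-.139,.07)]:
    print(np.array([.572,-.1865])+[x*np.cos(a)-y*np.sin(a),x*np.sin(a)+y*np.cos(a)])
E
```

```text
front R top [ 0.3597 -0.2492  0.053 ] [ 0.36  -0.248  0.056]
panel inner R [ 0.3689 -0.2402  0.053 ] [ 0.367 -0.247  0.025]
wallR top inner [ 0.425  -0.2448  0.042 ] [ 0.425 -0.246  0.039]
wallR outer [ 0.4251 -0.2504  0.042 ] [ 0.425 -0.25   0.044]
front mid outer [ 0.3627 -0.1848  0.053 ] [ 0.363 -0.185  0.051]
wallL inner [ 0.4227 -0.1161  0.042 ] [ 0.427 -0.087  0.233]
[ 0.35814083 -0.24966054]
[ 0.42930923 -0.24863166]
[ 0.43712424 -0.10884996]
```

```bash
python3 -m pendant '[[[0,0,0],[-0.001,0.035,0],1],[[0,0,0],[-0.001,0.05,0],1],[[0,0,0],[-0.001,0.05,0],1],[[0,0,0],[-0.001,0.049,0],1],[[0,0,0],[0,0,0.02],1],[[0,0,0],[0,0,0],1],[[0,0,0],[0,0,0],1]]'; python3 - <<'E'
from h import *
s=st(); d=snap('wrist','w13.png')
p=np.array([.434,-.176,.06])-s['position']; print((R.from_rotvec(s['tool_rot']).as_matrix().T@p).round(4))
E
```

```text
time: 20.08
position: [0.435, -0.1751, 0.1042]
tool_rot: [-3.14, 0.083, -0.0]
ft_force: [-0.8, -0.4, -1.8]
grip_width: 0.692
t 20.075 pos [ 0.435  -0.1751  0.1042] f [-0.76 -0.35 -1.77] w 0.692 q [ 0.71  0.05 -0.39  2.02  0.02  1.08 -1.31]
[[0.999, -0.053, 0.0], [-0.053, -0.999, -0.0], [0.0, -0.0, -1.0]]
[-0.001   0.0009  0.0442]
```

View pics/w13.png

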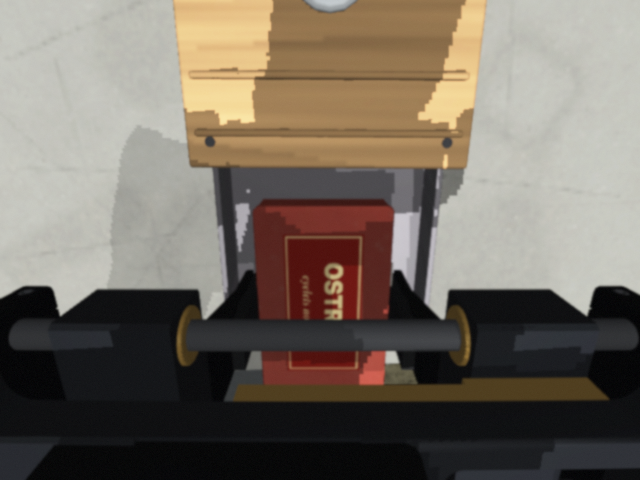

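```bash
python3 -m pendant '[[[0,0,0],[-0.001,0.004,0.025],1],[[0,0,0],[0,0,0.025],1],[[0,0,0],[0,0,0.02],1],[[0,0,0],[0,0,0.01],1],[[0,0,0],[0,0,0],1]]'; python3 -m pendant '[[[0,0,0],[0,0,0.004],1],[[0,0,0],[0,0,0],1]]'
```

```text
time: 20.75
position: [0.4335, -0.1793, 0.0239]
tool_rot: [-3.14, 0.085, 0.001]
ft_force: [-0.3, 1.0, -0.4]
grip_width: 0.695
time: 21.0
position: [0.4338, -0.1798, 0.0203]
tool_rot: [3.14, -0.086, 0.001]
ft_force: [-0.4, 1.0, -0.5]
grip_width: 0.693
```

```bash
python3 -m pendant '[[[0,0,0],[0,0,0.002],1],[[0,0,0],[0,0,0],1]]'; python3 -m pendant '[[[0,0,0],[0,0,0.0015],1],[[0,0,0],[0,0,0],1]]'
```

```text
time: 21.25
position: [0.4334, -0.1797, 0.0179]
tool_rot: [3.14, -0.086, 0.0]
ft_force: [0.2, 0.2, -0.2]
grip_width: 0.692
time: 21.5
position: [0.4334, -0.1797, 0.0162]
tool_rot: [-3.14, 0.086, 0.0]
ft_force: [0.1, 0.5, -0.4]
grip_width: 0.693
```

```bash
python3 -m pendant '[[[0,0,0],[0,0,0],-0.5],[[0,0,0],[0,0,0],-0.7],[[0,0,0],[0,0,0],-0.7],[[0,0,0],[0,0,0],-0.7],[[0,0,0],[0,0,-0.02],-0.7],[[0,0,0],[0,0,-0.04],-0.7],[[0,0,0],[0,0,-0.05],-0.7],[[0,0,0],[0,0,0],-0.7]]'; python3 - <<'E'
from h import *
s=st(); d=snap('wrist','w14.png')
E
```

```text
time: 22.5
position: [0.4365, -0.1809, 0.1305]
tool_rot: [3.136, -0.086, 0.012]
ft_force: [0.6, -0.2, -0.3]
grip_width: 0.85
t 22.5 pos [ 0.4365 -0.1809  0.1305] f [ 0.58 -0.25 -0.32] w 0.85 q [ 0.72  0.02 -0.39  1.99  0.01  1.12 -1.3 ]
[[0.998, -0.055, 0.008], [-0.055, -0.998, -0.004], [0.008, 0.004, -1.0]]
```

View pics/w14.png

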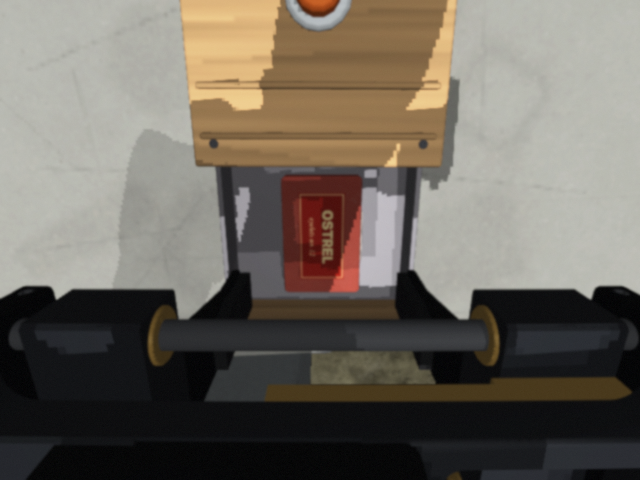

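```bash
python3 -m pendant '[[[0,0,0],[-0.03,0.02,0],1],[[0,0,0],[-0.03,0.02,0],1],[[0,0,0],[-0.03,0.02,0],1],[[0,0,0],[-0.012,0.005,0],1],[[0,0,0],[0,0,0],1]]'; python3 - <<'E'
from h import *
s=st()
E
```

```text
time: 23.18
position: [0.3276, -0.2386, 0.1257]
tool_rot: [-3.14, 0.088, 0.001]
ft_force: [0.7, -0.1, 0.0]
grip_width: 0.36
t 23.175 pos [ 0.3276 -0.2386  0.1257] f [ 0.69 -0.05  0.01] w 0.36 q [ 0.84 -0.12 -0.26  2.13 -0.03  1.13 -1.03]
[[0.998, -0.056, -0.001], [-0.056, -0.998, 0.001], [-0.001, -0.001, -1.0]]
```

```bash
python3 -m pendant '[[[0,0,0],[0,-0.03,0],1],[[0,0,0],[0,-0.02,0.02],1],[[0,0,0],[0,0,0.03],1],[[0,0,0],[0,0,0.03],1],[[0,0,0],[0,0,0.015],1],[[0,0,0],[0,0,0],1]]'; python3 - <<'E'
from h import *
s=st(); snap('side','s15.png')
E
```

```text
time: 23.92
position: [0.3308, -0.1874, 0.0302]
tool_rot: [-3.138, 0.082, 0.003]
ft_force: [-0.0, -0.2, 1.1]
grip_width: 0.004
t 23.925 pos [ 0.3308 -0.1874  0.0302] f [-0.   -0.22  1.06] w 0.004 q [ 0.8  -0.04 -0.34  2.28 -0.02  0.9  -1.16]
[[0.999, -0.052, -0.002], [-0.052, -0.999, 0.002], [-0.002, -0.002, -1.0]]
```

View pics/s15.png

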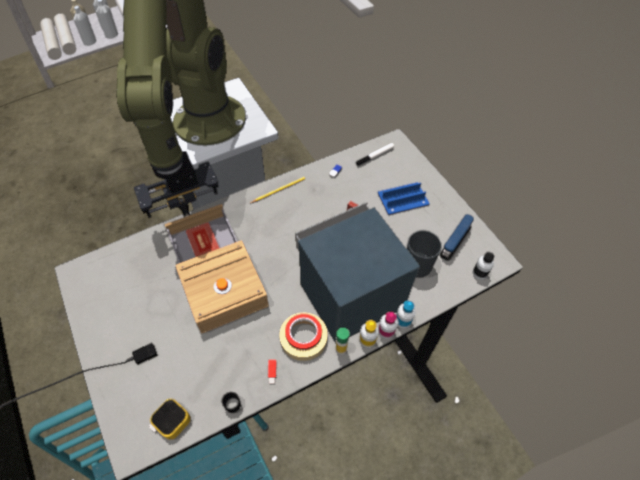

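```bash
python3 -m pendant '[[[0,0,0],[0.008,0,0],1],[[0,0,0],[0.008,0,0],1],[[0,0,0],[0.01,0,0],1],[[0,0,0],[0.012,0,0],1],[[0,0,0],[0.012,0,0],1],[[0,0,0],[0.012,0,0],1],[[0,0,0],[0.012,0,0],1],[[0,0,0],[0.012,0,0],1]]'; python3 -m pendant '[[[0,0,0],[0.012,0,0],1],[[0,0,0],[0.012,0,0],1],[[0,0,0],[0.01,0,0],1],[[0,0,0],[0.008,0,0],1],[[0,0,0],[0.005,0,0],1],[[0,0,0],[0,0,0],1]]'
```

```text
time: 24.98
position: [0.4171, -0.1941, 0.0313]
tool_rot: [3.14, -0.086, -0.001]
ft_force: [-5.1, -0.8, 3.8]
grip_width: 0.003
time: 25.72
position: [0.4623, -0.1966, 0.031]
tool_rot: [-3.14, 0.087, 0.006]
ft_force: [-7.8, -0.7, 6.3]
grip_width: 0.004
```

```bash
python3 -m pendant '[[[0,0,0],[0.005,0,0],1],[[0,0,0],[0.005,0,0],1],[[0,0,0],[0.004,0,0],1],[[0,0,0],[0,0,0],1]]'; python3 - <<'E'
from h import *
s=st(); d=snap('wrist','w16.png')
E
```

```text
time: 26.22
position: [0.4779, -0.1975, 0.031]
tool_rot: [3.14, -0.087, 0.0]
ft_force: [-2.5, -1.4, -1.8]
grip_width: 0.008
t 26.225 pos [ 0.4779 -0.1975  0.031 ] f [-2.55 -1.37 -1.84] w 0.008 q [ 0.68  0.25 -0.38  1.97  0.11  0.94 -1.38]
[[0.998, -0.055, 0.0], [-0.055, -0.998, -0.0], [0.0, 0.0, -1.0]]
```

View pics/w16.png

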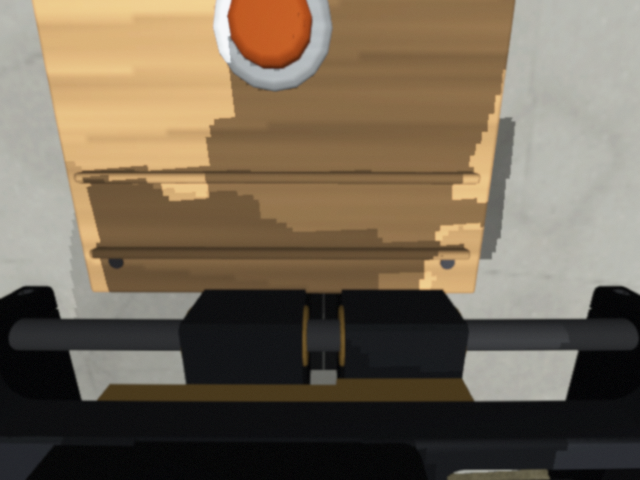

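```bash
for i in 1 2 3; do python3 -m pendant '[[[0,0,0],[0.0015,0,0],1],[[0,0,0],[0,0,0],1]]' | sed -n '2p;4p'; done
```

```text
position: [0.4786, -0.1972, 0.031]
ft_force: [-4.5, -2.7, -0.5]
position: [0.479, -0.1972, 0.031]
ft_force: [-7.6, -0.8, 2.1]
position: [0.479, -0.1972, 0.031]
ft_force: [-10.6, 0.2, 5.1]
```

```bash
for i in 1 2; do python3 -m pendant '[[[0,0,0],[0.0015,0,0],1],[[0,0,0],[0,0,0],1]]' | sed -n '2p;4p'; done;  python3 -m pendant '[[[0,0,0],[-0.01,0,0],1],[[0,0,0],[-0.02,0,0],1],[[0,0,0],[-0.04,0,0],1],[[0,0,0],[-0.02,0,-0.03],1],[[0,0,0],[0,-0.05,-0.06],1],[[0,0,0],[0,-0.05,-0.06],1],[[0,0,0],[0,-0.05,0],1],[[0,0,0],[0,-0.05,0],1]]'; python3 - <<'E'
from h import *
s=st(); d=snap('top','t17.png'); snap('side','s17.png')
im=d['color'][220:370,370:480,::-1]; cv2.imwrite('pics/z7.png',cv2.resize(im,None,fx=4,fy=4,interpolation=cv2.INTER_CUBIC))
E
```

```text
position: [0.479, -0.1972, 0.0309]
ft_force: [-15.4, 0.4, 10.3]
position: [0.479, -0.1972, 0.0309]
ft_force: [-20.0, 1.6, 13.7]
time: 28.52
position: [0.4072, -0.0103, 0.159]
tool_rot: [3.14, -0.084, 0.01]
ft_force: [0.6, -1.0, 0.2]
grip_width: 0.007
t 28.525 pos [ 0.4072 -0.0103  0.159 ] f [ 0.57 -0.98  0.18] w 0.007 q [ 0.61 -0.17 -0.59  2.08 -0.1   1.2  -1.56]
[[0.999, -0.054, 0.006], [-0.054, -0.999, -0.0], [0.006, 0.0, -1.0]]
```

View pics/t17.png

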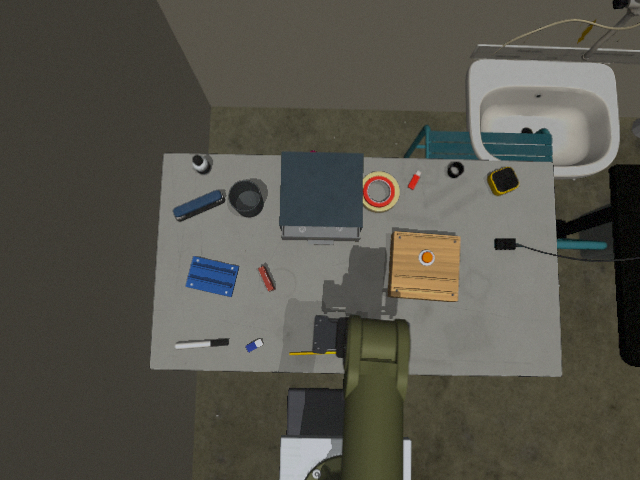

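View pics/z7.png

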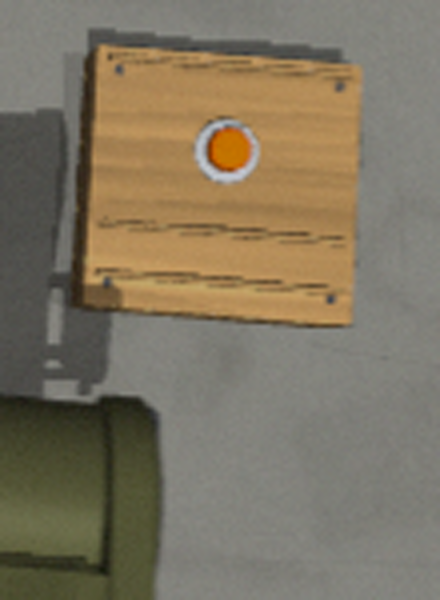

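```bash
python3 -m pendant '[[[0,0,0],[0,0,0],1],[[0,0,0],[0,0,0],1],[[0,0,0],[0,0,0],1]]'; python3 - <<'E'
from h import *
d=snap('side','s18.png'); a=cv2.imread('pics/t17.png').astype(int); b=cv2.imread('pics/top0.png').astype(int)
print(np.abs(a-b)[215:305,385:465].max(2).__gt__(40).sum(), np.abs(a-b)[150:225,160:275].max(2).__gt__(40).sum())
print(order.close_job())
E
```

```text
time: 29.0
position: [0.4052, -0.0137, 0.1573]
tool_rot: [-3.14, 0.089, -0.0]
ft_force: [0.1, -0.2, -0.5]
grip_width: 0.007
163 0
the job is handed in; nothing more can be done
None
```

The job is handed in at about 29 s of the 69 s allowed, and every step was carried out in order. No verdict was given.

- **Drawer opened:** I pressed the orange button and the hidden drawer sprang fully open.
- **Tin laid on the desk:** I took the tin from the rack, stood it on the desk, let go, and tipped it over with closed fingers. It landed flat with the lid up.
- **Tin put in the drawer:** I gripped the tin across its width and laid it lid up near the middle of the drawer.
- **Drawer shut:** I pushed the front in until the force dropped past the catch and then rose to about 20 N at the hard stop.

**Last checks:**
- In the last wrist picture before shutting, the tin lay lid up in the drawer. Once shut, it could not be seen again.
- The final top picture shows the drawer still shut after the arm had backed away. The force on the arm was near zero.
- The cup and stapler area is unchanged from the first picture.
- The organiser area differs from the first picture by 163 pixels. I put that down to the arm's shadow on the corner and did not check it further.

**Disagreements:**
- The side and top views put the button about 10 mm apart in x. I used the top view, and the press worked.
- The drawer walls measured up to about 4 mm from where I had calculated them, so I moved the placing point about 1 mm.

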